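Reset the chip programmer with the stylus

TASK

The chip programmer on the repair bench has locked up. Press its green key, then the yellow, then the blue, one at a time, each fully down and let back up, and leave the red key alone; then take the orange stylus from the tool stand, reach it down through the white-ringed hole in the programmer's top and press the recessed reset button fully down. Finish while still gripping the stylus and holding the button down with it, and do not disturb the nut driver, the jar, the multimeter or the parts tray on the way.

Things in the scene. Friction and masses are not known exactly. Their poses are not given: they have to be found in the camera images.
- programmer: the chip programmer, a grey box 180 (x) x 200 (y) x 60 mm high, fixed to the bench; origin at the centre of its underside, z up. A row of four keys runs along its y at x = -55 mm (y = -70.5, -23.5, 23.5, 70.5 mm; colours in any order); a green chip socket 14 mm high stands at x 22 to 62, y 8 to 82 mm
- port (a point): centre of the mouth of the white-ringed hole, at the level of the programmer's top (60 mm above the bench; programmer frame x 35, y -50 mm). The hole is round, vertical, 15 mm in diameter with a 3 mm chamfer at its mouth; the orange reset button fills its bottom, its top 20 mm below the mouth when up. Axes as the programmer
- reset (a joint): travel of the recessed reset button in m: 0 up, 0.008 fully down; a spring pushes back with 1.5 N at the start and 5 N fully down, so it comes up when let go
- green_key_top (a point): centre of the top of the green key, a round green cap 24 mm in diameter in a round black housing 40 mm in diameter, on the programmer's top; 82 mm above the bench when up; the housing's rim is 10 mm lower
- yellow_key_top (a point): centre of the top of the yellow key, a round yellow cap 24 mm in diameter in a round black housing 40 mm in diameter, on the programmer's top; 82 mm above the bench when up; the housing's rim is 10 mm lower
- blue_key_top (a point): centre of the top of the blue key, a round blue cap 24 mm in diameter in a round black housing 40 mm in diameter, on the programmer's top; 82 mm above the bench when up; the housing's rim is 10 mm lower
- red_key_top (a point): centre of the top of the red key, a round red cap 24 mm in diameter in a round black housing 40 mm in diameter, on the programmer's top; 82 mm above the bench when up; the housing's rim is 10 mm lower
- green_key (a joint): travel of the green key in m: 0 up, 0.006 fully down; spring, about 1.2 N at the start and 4 N fully down
- yellow_key (a joint): travel of the yellow key in m: 0 up, 0.006 fully down; spring, about 1.2 N at the start and 4 N fully down
- blue_key (a joint): travel of the blue key in m: 0 up, 0.006 fully down; spring, about 1.2 N at the start and 4 N fully down
- red_key (a joint): travel of the red key in m: 0 up, 0.006 fully down; spring, about 1.2 N at the start and 4 N fully down
- stand: tool stand, a black block 80 (x) x 160 (y) x 70 mm high, fixed to the bench; origin at the centre of its underside. Two upright 10 mm holes, 60 mm deep, at y = +45 and -45 mm, one with the stylus, the other with the nut driver
- stylus: the stylus, 115 mm long, 30 to 65 g, loose, standing upright in one hole of the stand: a steel shank 7 mm in diameter and 55 mm long, above it a square orange handle 18 x 18 x 60 mm whose underside rests on the stand's top. Origin at the tip (bottom of the shank), z along it towards the handle, x and y square to the handle's faces
- stylus_grip (a point): point on the stylus's axis in its handle, 90 mm above the tip, 25 mm below the handle's top
- driver: nut driver with a round blue handle 22 mm in diameter, 107 mm long, standing in the other hole of the stand (bystander); origin at its tip
- flux_jar: small jar with a red cap, 34 mm in diameter, 42 mm high, standing between programmer and stand (bystander); origin under its centre
- multimeter: green multimeter 170 x 85 x 35 mm lying on the bench to the robot's left (bystander); origin under its centre
- parts_tray: blue parts tray 120 x 90 x 25 mm to the robot's right (bystander); origin under its centre
Not all that is in view belongs to the job. What is shaped like the stylus but turquoise is not meant.

How it is judged:
On the way, in this order (a step that is already met when the one before it is completed fails the run):
1. the green key is pressed at least 4 mm of its 6 mm, the other keys up (value of joint green_key above 0.004 m and value of joint each of yellow_key, blue_key, red_key below 0.002 m), for 0.05 s.
2. the yellow key is pressed at least 4 mm of its 6 mm, the other keys up (value of joint yellow_key above 0.004 m and value of joint each of green_key, blue_key, red_key below 0.002 m), for 0.05 s.
3. the blue key is pressed at least 4 mm of its 6 mm, the other keys up (value of joint blue_key above 0.004 m and value of joint each of green_key, yellow_key, red_key below 0.002 m), for 0.05 s.
4. the gripped stylus reaches through the hole and holds the reset button down for half a second, all keys up (value of joint reset above 0.005 m and z of stylus in the frame of port below -0.018 m and horizontal distance between stylus and port below 0.009 m and contact force between stylus and programmer above 1 N and contact force between the fingers and stylus above 2 N and value of joint each of green_key, yellow_key, blue_key, red_key below 0.002 m), for 0.5 s.
At the end, for the whole second after the job is handed in: The reset button is down at least 5 mm of its 8 mm, the stylus's tip is at least 18 mm below the mouth of the hole and within 9 mm of its axis, pressing with more than 1 N, gripped by the fingers with more than 2 N; all four keys are up (under 2 mm); still so through the last second (all of step 4); the arm keeps its last pose, push and grip.
It fails at once if the red key is pressed (over 3 mm) (value of joint red_key above 0.003 m).
It fails at once if a bystander is moved (the nut driver, jar, multimeter or parts tray by more than 30 mm) (distance of any of driver, flux_jar, multimeter, parts_tray from where it was at the start of the episode above 0.03 m).
It also fails if it takes over 62 s, if anything falls off the work surface, if the arm or the gripper's body presses on something with over 40 N, if the wrist force passes 120 N, or if a joint passes its speed limit or range.

ROBOT

A 7-joint arm with a two-finger parallel gripper is mounted at the origin on the work surface. World frame = base frame: x ahead of the robot, y to its left, z up, the work surface at z = 0. Lengths are in m, angles in rad, forces in N, time in s.
With the tool pointing down it reaches from about 0.425 to 0.95 m from the base axis. Payload 4.7 kg.
Tool frame: the origin (TCP) lies between the finger pads; the fingertips stand 25 mm ahead of it and the grasp point (between the pads) lies 6 mm ahead of it; z points along the fingers, y is the line along which they close (so a half turn about z gives the same grasp; the last joint's range is limited). The gripper opens to 85 mm and grips with 20 to 120 N. Pads are 22 mm wide; open, the fingers measure 114 mm over their backs; the gripper's body (76 mm by 85 mm) begins 54 mm behind the grasp point. The pads swing forward as they close: fully open they stand 13 mm farther back than shut.
Start: joints at [1.256, 0.469, -0.049, 1.532, 0.024, 1.141, -0.082], TCP at [0.19, -0.648, 0.256] pointing down, gripper open.
Joint ranges: [-2.59, 2.59], [-0.33, 1.99], [-1.39, 1.29], [0.1, 2.45], [-1.04, 4.18], [0.21, 1.99], [-2.66, 2.66]. Speed limits (rad/s): [2.57, 2.57, 3.14, 3.14, 3.14, 3.14, 3.14].

INTERFACE

Orientations are given as a 3x3 rotation matrix whose columns are the frame's x, y, z axes.
In Python, from rig import * gives the robot as it stands. Calls block until the motion is done:
- movep(position, orientation): joint-space move of the TCP to a pose.
- move_l(position, attitude=None, feed=0.15, until_force=None): straight line of the TCP; attitude=None keeps the orientation; feed is the mean speed in m/s. With until_force (N) it stops when the force on the tool has changed by that much, and returns True; else False.
- move_joints(angles): joint-space move.
- command_gripper(opening, newtons=None): finger opening in m; newtons is the grip in N (None keeps the last); returns when the fingers have stopped.
- sleep(seconds).
- inverse_kinematics(position, orientation): joint angles nearest the present ones, or None.
- sense(): the state.
- camera(name): name is "scene" or "top" or "wrist"; returns (picture, depth): 420x560x3 uint8, red, green, blue; 420x560 float32, m along the optical axis (not along the pixel's ray), 0 where there is no reading.
- camera_params(name): a dict with "K" (3x3 intrinsics, pixels), "position" and "rotation" of the camera in the world; the wrist camera has in their place "tool_from_camera" (4x4, takes a point from camera to tool coordinates, whose origin is the TCP and whose axes are the flange's). Camera axes: x right, y down, z forward; pixel columns grow to the right and rows downward; lengths in m; the calibration is good to about 2 mm. A picture is of the moment at which its call begins: read the wrist's pose just before it. camera_params takes no time and is no camera call.
A pose or a line that the arm cannot do raises Unreachable and nothing moves.
- finish_job(): hands the job in; it is judged then, once.
The state is a dict: "time_s": time; "joint_pos": joint angles; "qd": joint speeds; "joint_efforts": joint torques, N m; "position": TCP position; "tcp_rot": TCP orientation; "wrist_force": force on the tool from outside, world axes, zero at the start; "ft_torque": the same for the moment, N m; "finger_gap": finger opening in m; "gripper_force": force on a finger pad.
Only numpy, scipy, OpenCV 4.12 (cv2) and the standard library are available. Lean on these libraries where they do the work, as an engineer would, in place of code of your own. Each camera call takes 0.05 s, during which the arm holds its last target. There are 200 camera calls.

## Working session

There is one attempt and no reset: what is moved stays moved. The work goes in short steps, each a Python script; the robot and the scene stay as the last script left them, time stands still between calls to the robot, and variables do not carry over. Pictures are saved under pics/ and viewed, at most 10 in all, crops included, and the job is handed in when it is done.

```bash
mkdir -p pics
cat > h.py <<'E'
from rig import *
import numpy as np, cv2
def world(name,pic_depth,st=None):
    P=camera_params(name);K=P["K"];d=pic_depth
    v,u=np.mgrid[:d.shape[0],:d.shape[1]]
    c=np.stack([(u-K[0][2])/K[0][0]*d,(v-K[1][2])/K[1][1]*d,d],-1)
    if "position" in P: return c@np.array(P["rotation"]).T+np.array(P["position"])
    T=np.array(P["tool_from_camera"]); t=c@T[:3,:3].T+T[:3,3]
    return t@np.array(st["tcp_rot"]).T+np.array(st["position"])
def shot(name,tag):
    st=sense(); im,d=camera(name); cv2.imwrite(f"pics/{tag}.png",im[:,:,::-1]); w=world(name,d,st)
    np.savez(f"pics/{tag}.npz",im=im,d=d,w=w); return im,d,w
E
python3 - <<'E'
from h import *
for n in("top","scene"):
    im,d,w=shot(n,n); P=camera_params(n); print(n,np.round(P["position"],3),np.round(P["rotation"],2).tolist(),np.round(P["K"],1).tolist())
s=sense();print(s["time_s"],np.round(s["tcp_rot"],3).tolist(), s["wrist_force"])
print(np.round(camera_params("wrist")["tool_from_camera"],3).tolist())
E
```

```text
top [0.295 0.02  1.295] [[-0.08, -0.98, 0.2], [-1.0, 0.08, -0.01], [-0.0, -0.2, -0.98]] [[442.8, 0.0, 281.4], [0.0, 442.8, 209.3], [0.0, 0.0, 1.0]]
scene [0.871 0.497 1.064] [[-0.85, 0.45, -0.28], [0.53, 0.73, -0.43], [0.0, -0.51, -0.86]] [[458.1, 0.0, 284.4], [0.0, 458.1, 204.5], [0.0, 0.0, 1.0]]
0.1 [[0.959, 0.282, -0.001], [0.282, -0.959, 0.002], [-0.0, -0.002, -1.0]] [ 0.75169566 -0.17401305  0.01712435]
[[0.0, -0.953, -0.303, 0.078], [1.0, 0.0, -0.0, -0.001], [0.0, -0.303, 0.953, -0.117], [0.0, 0.0, 0.0, 1.0]]
```

View pics/top.png

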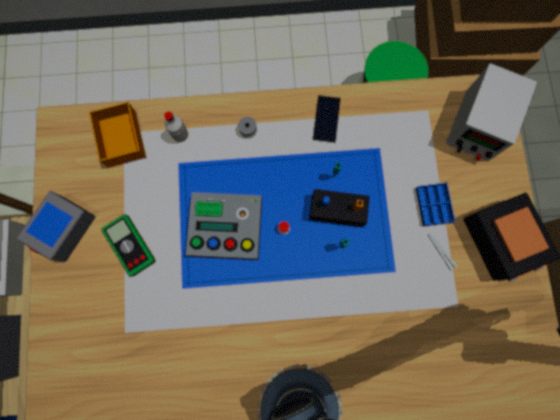

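View pics/scene.png

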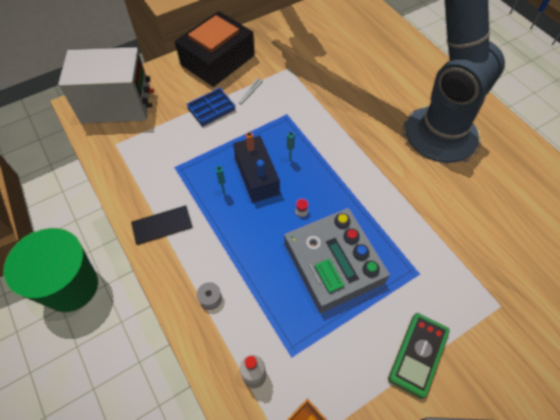

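The top view shows the programmer with green (197,242), blue (213,243), red (230,244) and yellow (247,245) keys and the ring at (242,213). Four upright tools are visible: the orange square handle in the stand (360,203), the blue driver in the stand (326,200), and turquoise decoys at (337,168) and (345,243). The orange one in the stand fits the description. I'll measure next and confirm it in one crop.

```bash
cat > m.py <<'E'
from h import *
def go(tag):
    z=np.load(f"pics/{tag}.npz");im,w=z["im"],z["w"]
    hsv=cv2.cvtColor(im,cv2.COLOR_RGB2HSV).astype(int);H,S,V=hsv[...,0],hsv[...,1],hsv[...,2]
    reg=(abs(w[...,0]-.58)<.25)&(abs(w[...,1])<.5)
    top=reg&(w[...,2]>.074)&(w[...,2]<.092)&(S>110)
    for n,m in dict(green=(H>45)&(H<80),yellow=(H>20)&(H<36),blue=(H>100)&(H<125),red=(H<8)|(H>172)).items():
        m=(top&m).astype(np.uint8);k,l,st,c=cv2.connectedComponentsWithStats(m)
        for i in range(1,k):
            if st[i,4]>15:
                p=w[l==i]; print(tag,n,np.round(c[i]),st[i,4],np.round((p.min(0)+p.max(0))/2,4),np.round(np.median(p,0),4))
    for n,m in dict(orange=reg&(H<16)&(S>110)&(w[...,2]>.08)&(w[...,2]<.15),stand=reg&(abs(w[...,2]-.07)<.006)&(V<60),prog=reg&(abs(w[...,2]-.06)<.006)&(S<60)).items():
        m=m.astype(np.uint8);k,l,st,c=cv2.connectedComponentsWithStats(m)
        for i in range(1,k):
            if st[i,4]>25:
                p=w[l==i]; r=cv2.minAreaRect((p[:,:2]*1000).astype(np.float32)); print(tag,n,np.round(c[i]),st[i,4],np.round(r[0],1),np.round(r[1],1),round(r[2],1),np.round(np.percentile(p[:,2],[5,50,95]),4))
E
python3 - <<'E'
from m import *
go("top");go("scene")
a=cv2.imread("pics/top.png")[150:260,180:390];b=cv2.imread("pics/scene.png")[115:215,200:320]
a=cv2.resize(a,(760,398),interpolation=3)
b=cv2.resize(b,(240,200),interpolation=3)
c=np.zeros((598,760,3),np.uint8);c[:398]=a;c[398:,:240]=b;cv2.imwrite("pics/crop1.png",c)
E
```

```text
top green [200. 209.] 59 [0.564  0.229  0.0769] [0.5644 0.2338 0.0757]
top green [212. 206.] 34 [0.5693 0.2012 0.0764] [0.5687 0.2001 0.0756]
top green [217. 209.] 33 [0.5598 0.1903 0.0765] [0.5564 0.1837 0.0756]
top green [196. 242.] 63 [0.4721 0.2488 0.0803] [0.4713 0.2477 0.081 ]
top yellow [247. 244.] 65 [0.4534 0.1096 0.0806] [0.4537 0.1083 0.0805]
top blue [213. 242.] 62 [0.4658 0.2005 0.0807] [0.4656 0.2011 0.0809]
top red [230. 243.] 60 [0.4604 0.1561 0.0807] [0.4595 0.1548 0.0818]
top orange [169. 116.] 41 [818.2 299.3] [20.2 22.8] 0.3 [0.1404 0.1483 0.1497]
top orange [356. 207.] 34 [ 532.  -199.6] [21.6 10. ] 32.6 [0.0819 0.1072 0.1227]
top orange [230. 243.] 35 [458.6 155.4] [19.6 20.1] 87.9 [0.0813 0.083  0.086 ]
top stand [339. 207.] 1309 [ 543.6 -159.1] [156.9  78.7] 78.0 [0.0659 0.0696 0.0736]
top stand [198. 243.] 64 [469.4 247.6] [34.1 35. ] 41.1 [0.0685 0.0722 0.0751]
top stand [214. 244.] 54 [464.1 201.6] [33.  35.2] 39.9 [0.0682 0.0716 0.0752]
top stand [230. 246.] 51 [458.  155.7] [33.  34.8] 3.5 [0.0679 0.0712 0.0749]
top stand [248. 246.] 50 [452.  108.6] [33.
[... 593 characters left out ...]
 0.5381 -0.1997  0.0833] [ 0.539  -0.1972  0.0825]
scene red [352. 234.] 79 [0.4585 0.154  0.0811] [0.4612 0.1563 0.0826]
scene orange [250. 141.] 93 [ 537.8 -199.7] [11.5 17.6] 58.1 [0.0826 0.1094 0.133 ]
scene stand [255. 165.] 1048 [ 548.2 -158.9] [157.7  74.5] 77.7 [0.0677 0.0713 0.0744]
scene stand [341. 224.] 43 [462.4 116.2] [16.7 30.1] 39.4 [0.0687 0.0727 0.0748]
scene stand [350. 240.] 50 [468.1 163.9] [16.1 30. ] 46.7 [0.0688 0.0723 0.0751]
scene stand [360. 256.] 44 [474.1 209.6] [16.9 31.3] 44.3 [0.0669 0.0717 0.075 ]
scene stand [370. 272.] 57 [479.2 254.4] [20.2 31.6] 37.1 [0.0696 0.0726 0.0746]
scene prog [332. 256.] 3894 [517.5 172.4] [200.1 180.5] 82.8 [0.0577 0.0611 0.0642]
```

View pics/crop1.png

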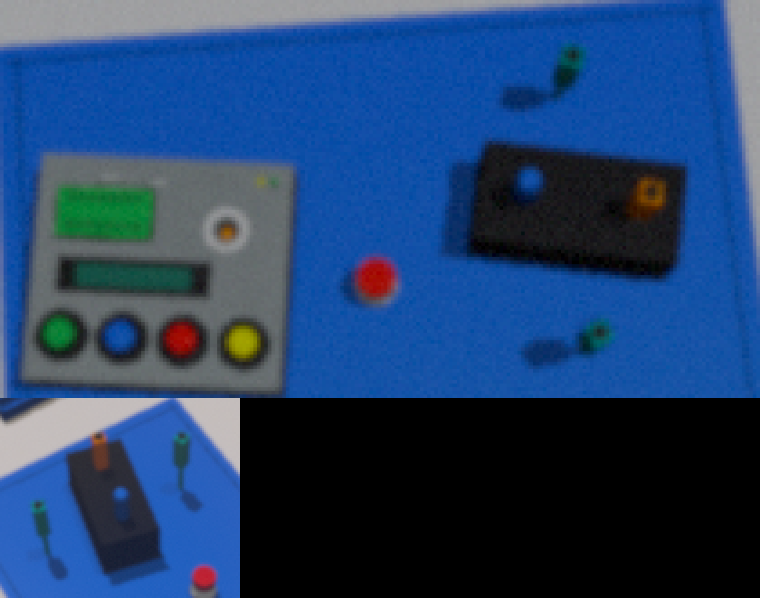

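The crop confirms the orange square handle (about (360,203) in the top view) as the stylus; the turquoise ones stand free on the bench. Next I'll move over the programmer and refine its pose with the wrist camera.

```bash
cat >> h.py <<'E'
def down(yaw):  # tool x at yaw, tool z down
    c,s=np.cos(yaw),np.sin(yaw); return np.array([[c,s,0],[s,-c,0],[0,0,-1.]])
E
python3 - <<'E'
from m import *
command_gripper(0.0,40)
yaw=np.radians(-7.4)
movep([.50,.165,.29],down(yaw)); 
shot("wrist","w1"); s=sense(); print(s["time_s"],s["position"],s["finger_gap"],s["joint_pos"],s["wrist_force"])
go("w1")
E
```

```text
3.9667 [0.50034132 0.16428863 0.28986243] -0.00011262642272951885 [ 0.39785345  0.34414429 -0.99163526  1.80097185  0.31234775  1.1654527
 -2.39381834] [-0.5849519  -0.03381749 -0.01387098]
w1 green [186. 101.] 57 [0.5811 0.2389 0.0748] [0.581  0.2402 0.0744]
w1 green [234. 105.] 64 [0.5736 0.1978 0.0748] [0.5714 0.1983 0.0744]
w1 green [197. 104.] 49 [0.5777 0.2314 0.0749] [0.5769 0.2304 0.0744]
w1 green [216. 102.] 40 [0.5768 0.2134 0.075 ] [0.5775 0.2135 0.0745]
w1 green [247. 104.] 52 [0.5718 0.187  0.0748] [0.5721 0.1861 0.0744]
w1 green [213. 115.] 17 [0.5667 0.2189 0.0747] [0.5659 0.2181 0.0743]
w1 green [230. 116.] 16 [0.564  0.2028 0.0745] [0.5629 0.2038 0.0743]
w1 green [239. 125.] 86 [0.5563 0.1976 0.075 ] [0.5532 0.1965 0.0744]
w1 green [219. 119.] 18 [0.5622 0.2137 0.0746] [0.5621 0.2134 0.0744]
w1 green [224. 121.] 32 [0.5595 0.2087 0.0745] [0.559  0.2091 0.0743]
w1 green [208. 121.] 20 [0.5613 0.2233 0.0748] [0.5617 0.2242 0.0745]
w1 green [256. 125.] 20 [0.553  0.1821 0.0751] [0.5527 0.1812 0.0743]
w1 green [191. 127.] 34 [0.5575 0.2415 0.0751] [0.5584 0.2403 0.0743]

[... 426 characters left out ...]
red [294. 217.] 460 [0.4605 0.1573 0.0793] [0.4616 0.1573 0.0813]
w1 orange [294. 217.] 324 [460.8 157.2] [20.3 20.4] 37.1 [0.0805 0.0815 0.0828]
w1 stand [549.  86.] 1612 [558.9 -91.5] [25.2 78.8] 79.6 [0.0651 0.0693 0.0707]
w1 stand [202. 210.] 618 [473.2 250. ] [37.2 37.7] 28.4 [0.0677 0.0714 0.0726]
w1 stand [247. 209.] 519 [467.5 203.3] [36.1 36.7] 79.2 [0.068  0.0714 0.0727]
w1 stand [291. 209.] 452 [461.6 157.1] [36.3 36.3] 8.5 [0.0678 0.0714 0.0727]
w1 stand [330. 203.] 109 [466.6 118.2] [11.  33.5] 34.2 [0.0652 0.0703 0.0723]
w1 stand [328. 216.] 34 [456.6 122.8] [ 5.6 18.2] 75.8 [0.0703 0.0716 0.0728]
w1 prog [278. 142.] 26232 [517.5 173.7] [200.3 179.5] 82.8 [0.0584 0.0596 0.061 ]
```

View pics/w1.png

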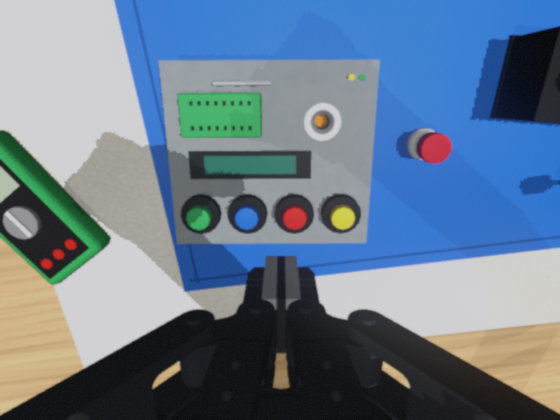

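The wrist view shows the keys at (198,217) green, (246,217) blue, (294,217) red and (342,217) yellow, with the ring at (322,121). That gives the programmer at (0.517,0.173) with yaw −7.2°. Pressing the keys now.

```bash
cat >> h.py <<'E'
PY=np.radians(-7.2); PR=np.array([[np.cos(PY),-np.sin(PY)],[np.sin(PY),np.cos(PY)]]); PC=np.array([.5172,.1730])
def prog(x,y): return PC+PR@[x,y]
E
python3 - <<'E'
from h import *
for y in (70.5,-70.5,23.5):
    p=prog(-.0545,y/1000)
    move_l([*p,.125],down(PY),feed=.2)
    r=move_l([*p,.097],feed=.03,until_force=6); s=sense(); sleep(.15); s2=sense()
    print(y,r,s["position"],s2["position"][2],s["wrist_force"],s2["wrist_force"][2],s2["time_s"])
    move_l([*p,.125],feed=.1)
    sleep(.1)
z=np.load("pics/w1.npz");im,w=z["im"].astype(int),z["w"]
m=(im.min(2)>150)&(np.hypot(*(w[...,:2]-prog(.035,-.05)).transpose(2,0,1))<.03); v,u=np.where(m)
(e,ax,a)=cv2.fitEllipse(cv2.convexHull(np.c_[u,v].astype(np.int32)).astype(np.float32)); print("ring",e,ax)
P=camera_params("wrist")
q=w[m];r=cv2.minEnclosingCircle((q[:,:2]*1000).astype(np.float32)); print(r,q[:,2].mean(),prog(.035,-.05))
E
```

```text
70.5 True [0.47202034 0.24964754 0.10106383] 0.10107471925327796 [-0.66694024 -1.47431103  6.58178981] 7.165310080173139 5.975
-70.5 True [0.45426291 0.11005664 0.10102342] 0.10101128506107077 [-1.17482276 -0.00893314  7.68992911] 8.173119608008946 8.2417
23.5 True [0.46609279 0.20283956 0.1010823 ] 0.10106025535479614 [-0.50201497 -0.75027616  5.30741735] 6.416367630545322 10.2583
ring (322.2926330566406, 121.3770523071289) (38.7906379699707, 40.30150604248047)
((545.7124633789062, 119.26201629638672), 18.886857986450195) 0.059924030128372816 [0.54565735 0.1190076 ]
```

All three keys bottomed out (fingertips at 76 mm). Now I'll look at the stylus from above.

Run:
```python
from h import *
move_l([*sense()["position"][:2],.28],feed=.3)
movep([.50,-.19,.28],down(np.radians(-12))); command_gripper(.085)
im,d,w=shot("wrist","w2"); s=sense(); print(s["time_s"],s["position"],s["joint_pos"])
hsv=cv2.cvtColor(im,cv2.COLOR_RGB2HSV).astype(int);H,S=hsv[...,0],hsv[...,1]
near=np.hypot(w[...,0]-.5366,w[...,1]+.203)<.04
for n,m in dict(all=near&(w[...,2]>.085),top=near&(abs(w[...,2]-.13)<.004)).items():
    p=w[m];r=cv2.minAreaRect((p[:,:2]*1000).astype(np.float32));v,u=np.where(m);print(n,m.sum(),r,np.percentile(p[:,2],[1,50,99]),u.mean(),v.mean())
m=(abs(w[...,2]-.07)<.004)&(np.hypot(w[...,0]-.546,w[...,1]+.159)<.11);p=w[m]
print("stand",cv2.minAreaRect((p[:,:2]*1000).astype(np.float32)))
```

```text
13.7167 [ 0.49998254 -0.19004633  0.27998894] [ 0.7872547   0.27579659 -0.6087867   1.8095847   0.1746969   1.110064
 -1.66228221]
all 13361 ((531.2382202148438, -192.73265075683594), (74.40916442871094, 56.87743377685547), 21.78915786743164) [0.12694386 0.33599051 0.39713523] 311.0921338223187 372.94843200359253
top 548 ((535.8095092773438, -203.51705932617188), (17.505537033081055, 17.42230224609375), 77.92497253417969) [0.12649158 0.12947098 0.13185732] 289.39963503649636 147.5675182481752
stand ((545.0318603515625, -159.35214233398438), (174.68704223632812, 158.82855224609375), 41.110565185546875)
```

View pics/w2.png

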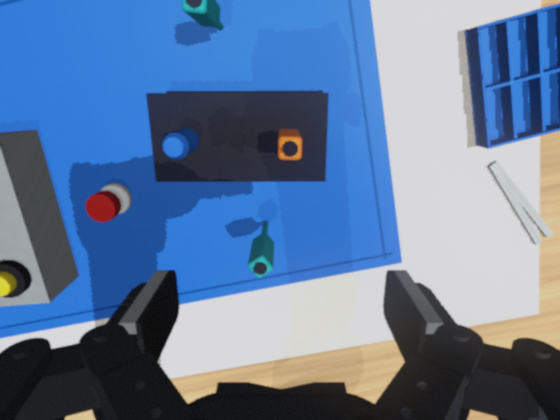

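The stylus handle's top is at (289,147), which gives (0.5358,−0.2035) with yaw −12°. I'll grip it along y; the driver is 90 mm away.

Run:
```python
from h import *
R=down(np.radians(-12)); x,y=.5358,-.2035
command_gripper(.055)
move_l([x,y,.19],R,feed=.2)
r=move_l([x,y,.111],feed=.1,until_force=8); print(r,sense()["position"])
command_gripper(0.0,60); s=sense(); print(s["finger_gap"],s["gripper_force"],s["wrist_force"],s["time_s"])
f=move_l([x,y,.25],feed=.12,until_force=15); s=sense(); print(f,s["position"],s["finger_gap"],s["wrist_force"])
p=prog(.035,-.05)+[0,0]
move_l([*p,.19],R,feed=.2)
im,d,w=shot("scene","s2"); s=sense(); print(s["time_s"],s["position"],s["finger_gap"],s["gripper_force"])
shot("wrist","w3")
a=im[100:310,200:420,::-1]; b=cv2.imread("pics/w3.png")
c=np.zeros((400,800,3),np.uint8);c[:381,:400]=cv2.resize(a,(400,381),interpolation=3);c[:300,400:]=cv2.resize(b,(400,300));cv2.imwrite("pics/c2.png",c)
```

```text
False [ 0.53635162 -0.2035695   0.11161519]
0.01698708910026296 58.49869430065155 [ 0.08362161 -0.16203524  4.01107584] 16.125
False [ 0.53526551 -0.2034356   0.24907897] 0.017412319421226796 [ 0.77830081 -0.30699087 -0.06721619]
19.275 [0.54587355 0.11786233 0.19006141] 0.017304132574750775 58.42259645462036
```

View pics/c2.png

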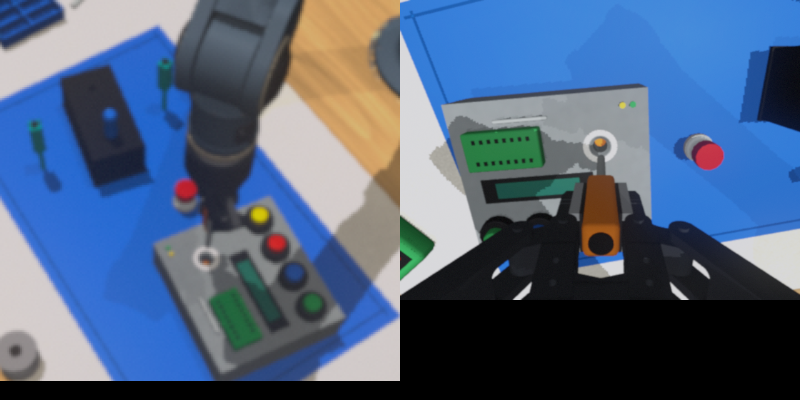

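The stylus is held, with its shank end at about (280,215) in the full wrist frame. I'll check its tip position and tilt from depth, then insert.

Run:
```python
from h import *
p=prog(.035,-.05)
for t in("w3","s2"):
    z=np.load(f"pics/{t}.npz");w=z["w"]
    m=(np.hypot(w[...,0]-p[0],w[...,1]-p[1])<.015)
    for lo in np.arange(.085,.165,.008):
        q=w[m&(w[...,2]>=lo)&(w[...,2]<lo+.008)]
        if len(q)>3: print(t,round(lo,3),len(q),np.round(np.median(q[:,:2],0)-p,4),np.round(np.ptp(q[:,:2],axis=0),4))
s=sense();T=np.array(camera_params("wrist")["tool_from_camera"]);R=np.array(s["tcp_rot"]);print("cam dir",R@T[:3,3]+s["position"]-[*p,.1], np.round(R,4).tolist())
```

```text
w3 0.093 41 [ 0.0029 -0.001 ] [0.0034 0.0061]
w3 0.101 52 [ 0.0029 -0.001 ] [0.0029 0.006 ]
w3 0.109 54 [ 0.0028 -0.001 ] [0.0033 0.0067]
w3 0.117 69 [ 0.0029 -0.0011] [0.0047 0.0067]
w3 0.125 67 [ 0.0029 -0.001 ] [0.0043 0.0064]
w3 0.133 39 [ 0.003 -0.001] [0.0022 0.0057]
w3 0.149 202 [ 0.0086 -0.0021] [0.0064 0.0176]
w3 0.157 291 [ 0.0088 -0.0018] [0.0066 0.0175]
s2 0.093 4 [ 0.0005 -0.0017] [0.0034 0.004 ]
s2 0.101 5 [0.0012 0.0003] [0.0044 0.0025]
s2 0.109 4 [ 0.002  -0.0015] [0.0017 0.0026]
s2 0.117 6 [0.0008 0.0003] [0.0055 0.0067]
s2 0.125 4 [ 0.0008 -0.0005] [0.0039 0.0027]
s2 0.133 4 [0.0008 0.0005] [0.0049 0.0016]
s2 0.149 6 [ 0.0077 -0.0037] [0.0033 0.013 ]
cam dir [ 0.07651984 -0.0164192   0.20722857] [[0.9778, -0.2096, 0.0002], [-0.2096, -0.9778, -0.0005], [0.0003, 0.0004, -1.0]]
```

Run:
```python
from h import *
p=prog(.035,-.05)
r=move_l([*p,.141],feed=.06,until_force=5); s=sense(); print(r,s["position"],s["wrist_force"])
if not r:
    r=move_l([*p,.124],feed=.02,until_force=9); sleep(.8); s=sense()
    print(r,s["position"],s["wrist_force"],s["finger_gap"],s["gripper_force"],s["time_s"])
```

```text
False [0.54594952 0.11918848 0.14130394] [ 0.06197638 -0.29574078 -0.33080231]
True [0.54607726 0.11910843 0.12841721] [-0.3362217  -0.82016482  5.70978192] 0.017424981564437732 59.41575586795807 21.75
```

The tip is about 27.6 mm below the mouth and the button is bottomed, with roughly 6 N of push and a 59 N grip.

```bash
python3 -c "
from rig import *
print(finish_job())"
```

```text
the job is handed in; nothing more can be done
None
```

I pressed the green, yellow and blue keys fully, one at a time, then handed the job in at about 22 s with the gripped stylus holding the reset button down (about 6 N push, 59 N grip); the rig did not return a verdict.

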